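Show the spark screen to the lamp

TASK

Check the spark screen of the fume filter: lift the box's cover flap right up and leave it standing open, then draw the spark screen (the mesh plate with the grip tab) straight up out of its slot, leaving the two solid baffle plates in theirs. Hold it upright in the air in front of the inspection lamp, squarely facing the lit face, centred on it and about 10 cm away, touching nothing but the gripper, and finish while holding it there still. Leave the other things on the bench alone.

Things in the scene. Friction and masses are not known exactly. Their poses are not given: they have to be found in the camera images.
- filter_box: grey sheet-steel fume filter box, fixed, 180 deep (own x) x 220 wide (y) x 135 high, open top under its flap, walls 5. Origin: centre of underside; x points away from the robot to the hinge side. Inside, guides 65 high make three slots at y = -60, 0, +60, x = 0; in each a 120 wide plate stands on the floor (z = 5), flat faces towards +y and -y, 1.5 play each side, and comes out straight up
- flap (a joint): angle of the box's cover flap, rad: 0 shut, grows as it lifts, 1.57 upright, stop at 1.85; starts shut or slightly ajar. Sheet 178 x 220 x 4 on the rim, hinged along the box's far (+x) top edge, 0.3 kg; a stiff hinge (0.38 N m) keeps it at any angle; lifting it by its bar takes about 4 N
- flap_bar (a point): centre of the grip bar on top of the flap: round steel bar, 10 diameter, 84 free length between two posts, parallel to the hinge line (box y); 155 from the hinge along the flap, 40 above the flap's underside (36 above its top face, so fingertips fit below it). It can turn in the fingers as the flap swings. Axes turn with the flap; as the box's when shut
- flap_hinge (a point): middle of the hinge line, fixed to the box at own x = 90, z = 135 (the flap's underside plane when shut); hinge line along its y axis
- screen_center (a point): centre of the spark screen: steel frame with wire mesh, 120 wide (own x) x 6 thick (own y, normal of its faces) x 85 high (own z), 0.11 to 0.23 kg. It stands in one of the three slots (any), hidden by the shut flap; the only plate with a grip tab in the middle of its top edge
- screen_tab (a point): centre of the screen's grip tab: upright steel tab 36 wide (own x) x 12 thick (own y) x 30 high on the middle of the top edge, its centre 57.5 above the screen's centre. With the screen in the box the tab's top is 15 below the rim; it is gripped from above across its 12
- baffle_a_center (a point): centre of a solid steel baffle plate, 120 x 6 x 85, with two 8 high ears at its top corners and no tab, standing in another slot
- baffle_b_center (a point): centre of the second, identical baffle plate, standing in the remaining slot
- lamp_face (a point): centre of the lit white face (150 wide x 110 high) of the inspection lamp, 170 above the table; black housing 170 x 130 x 30 on post and foot, fixed, top 235 above the table. Own x points from the face back into the lamp, so light shines to own -x; y level in the face, z up
- pipe_tee: bystander: steel pipe tee standing on a short reducer, about 150 x 95 x 147 tall, origin under its centre
- reducer: bystander: open dark steel pipe reducer, 92 diameter at the foot, 85 tall, beside the filter box on the side away from the lamp; origin under its centre
- octagon: bystander: flat octagonal steel plate with tack welds, 110 across, 9 thick, lying on the table; origin under its centre
- angle_iron: bystander: offcut of steel angle, 140 x 40 x 40, lying on the table; origin under its middle
- wrench: bystander: wrench lying on the table
- hammer: bystander: hammer lying on the table
- brush: bystander: brush lying on the table
- screen: the spark screen itself (see screen_center); origin at the centre of its lower edge
- lamp: the inspection lamp, fixed to the table; origin on the table, 16 behind the lit face; foot 120 x 150 x 14, reaching 40 in front of the origin. The lit face looks towards the filter box side, the back has upright cooling fins

How it is judged:
On the way, in this order (a step that is already met when the one before it is completed fails the run):
1. the flap is lifted right up (over 1.3 rad) while the screen is still in its slot (value of joint flap above 1.3 rad and z of screen_center in the frame of filter_box below 0.065 m), for 0.2 s.
2. the screen is drawn clear of the box, held by the fingers, with the flap open (z of screen_center in the frame of filter_box above 0.185 m and contact force between screen and the fingers above 1 N and value of joint flap above 1.2 rad), for 0.2 s.
At the end, for the whole second after the job is handed in: Screen held still by the fingers alone, touching neither lamp nor box: centre 60-140 mm in front of the lit face, within 35 mm of its centre sideways and in height, upright and parallel to it within 0.2 rad; flap open over 1.2 rad; baffles within 20 mm of their start (x of screen_center in the frame of lamp_face between -0.14 and -0.06 m and y of screen_center in the frame of lamp_face between -0.035 and 0.035 m and z of screen_center in the frame of lamp_face between -0.035 and 0.035 m and angle between screen_center's own z axis and vertical below 0.2 rad and angle between the y axis of screen_center and the x axis of lamp_face, either way round below 0.2 rad and linear speed of screen below 0.03 m/s and contact force between screen and the fingers above 1 N and contact force between screen and lamp below 0.1 N and contact force between screen and filter_box below 0.1 N and value of joint flap above 1.2 rad and distance of each of baffle_a_center, baffle_b_center from where it was at the start of the episode below 0.02 m); the arm keeps its last pose, push and grip.
It fails at once if a baffle plate is moved by more than 20 mm (distance of any of baffle_a_center, baffle_b_center from where it was at the start of the episode above 0.02 m).
It fails at once if a bystander is moved by more than 30 mm (distance of any of pipe_tee, reducer, octagon, angle_iron, wrench, hammer, brush from where it was at the start of the episode above 0.03 m).
It fails at once if the lamp is knocked or pushed (over 15 N) (contact force between lamp and anything else above 15 N).
It also fails if it takes over 64 s, if anything falls off the work surface, if the arm or the gripper's body presses on something with over 40 N, if the wrist force passes 120 N, or if a joint passes its speed limit or range.

ROBOT

A 6-joint arm with a two-finger parallel gripper is mounted at the origin on the work surface. World frame = base frame: x ahead of the robot, y to its left, z up, the work surface at z = 0. Lengths are in m, angles in rad, forces in N, time in s.
With the tool pointing down it reaches from about 0.4 to 0.925 m from the base axis. Payload 12.5 kg.
Tool frame: the origin (TCP) lies on the centre line of the jaws, within the pads' length; the fingertips stand 11 mm ahead of it and the grasp point (between the pads) lies 8 mm behind it; z points along the fingers, y is the direction in which the jaws open and shut (so a half turn about z gives the same grasp; the last joint's range is limited). The gripper opens to 95 mm and grips with 3 to 60 N. Pads are 20 mm wide; open, the fingers measure 119 mm over their backs; the gripper's body (75 mm by 180 mm) begins 59 mm behind the grasp point.
Start: joints at [1.233, 0.491, 1.559, -0, 1.092, -0.106], TCP at [0.144, 0.608, 0.226] pointing down, gripper open.
Joint ranges: [-3.1, 3.1], [-0.84, 2.19], [0.05, 2.79], [-1.13, 4.28], [0.06, 2.93], [-2.69, 2.69]. Speed limits (rad/s): [2.22, 2.22, 2.79, 3.14, 3.14, 3.14].

INTERFACE

Orientations are given as [roll, pitch, yaw] about the fixed x, y, z axes, in that order (R = Rz(yaw) Ry(pitch) Rx(roll)).
In Python, from workcell import bot, vision, ticket, models gives the robot as it stands.
- The arm moves only by the tool apply_moves, never from a script. Its argument "targets" is a list that holds one entry, the list of rows, each a list of 7 numbers: the shift along the tool's x, y, z in mm, then the turn, a rotation vector about the tool's x, y, z in rad, then the closure, from -1 (fully open) to 1 (shut), so that 0 is half open. A call has 1 to 20 rows; each row shifts and turns the commanded pose from where the row before left it, along the tool's axes as they then stand; what a row does not reach is not made up. A row lasts 1/8 s, in which the tool goes at most 62.5 mm and 10.7 degrees, less where a joint would pass 70% of its speed; a pose out of reach is approached as far as the arm can. A call is refused whole if a number of a shift passes 62.5 or a number of a turn 0.188, either way. A call with a gripper value outside its range is refused whole. The fingers move at their own pace and stop on an object; "newtons" is the grip in N (left out, the last holds). Time passes only in rows, so rows that do not move let the fingers close. It gives the time, the measured TCP pose, the force and the opening at its end, in the units of the state.
- bot.sense(): the state, without advancing time (a new reading comes with each control period).
- vision.camera(name): name is "scene" or "top" or "wrist"; returns the picture (400x640x3 uint8, red, green, blue); there is no depth.
- vision.get_calibration(name): a dict with "fx", "fy", "cx", "cy" (pixels), "k1" (the pictures are not rectified: a ray, as slopes to the right and down, at radius r is drawn at 1 + k1 r^2 times it, then the intrinsics apply), "world_to_cam" (4x4, takes a point from world to camera coordinates). Camera axes: x right, y up, looking along -z (the intrinsics and any distortion apply to the point x, -y, -z); pixel columns grow to the right and rows downward; lengths in m; the calibration is good to about 2 mm. A picture is of the moment at which its call begins: read the wrist's pose just before it. get_calibration takes no time and is no camera call; for the wrist camera it gives the pose at the moment of the call.
- ticket.finish_job(): hands the job in, once; it reports no verdict.
Trained networks look in the newest picture that a camera, given by its name, has taken for a name from the list of things; names that differ only in an ending like _2 or _b are one class to them, and where a whole thing is asked for, a point or a joint stands for the part that bears it (a point fixed in the world has none). Each returns a list of dicts, best first, with "score" (0 to 1); they miss things now and then, are a little off and sometimes report something else, mostly with a low value. They report only what shows in the picture. A call takes as long as a camera call.
- models.search_frame(target, camera): "centre" ([x, y, z] in m, in the coordinates of the camera as it stood for that picture, good to about 4 mm: the middle of the surface that is visible of it).
- models.silhouettes(target, camera): "mask" (400x640 bool, what is visible of it).
- models.pinpoint(target, camera): "centre" ([x, y, z] in m, in the coordinates of the camera as it stood for that picture, good to about 4 mm: a listed point, or the origin of a listed thing).
The state is a dict: "clock": time; "qpos": joint angles; "joint_velocities": joint speeds; "effort": joint torques, N m; "tool_pos": TCP position; "eef_rot": TCP orientation; "ft_force": force on the tool from outside, world axes, zero at the start; "torque": the same for the moment, N m; "opening": opening from 0.0 (shut) to 1.0 (fully open).
Only numpy, scipy, OpenCV 4.12 (cv2) and the standard library are available. Lean on these libraries where they do the work, as an engineer would, in place of code of your own. Each camera call takes 0.05 s, during which the arm holds its last target. There are 200 camera calls.

## Working session

There is one attempt and no reset: what is moved stays moved. The work goes in short steps, Python scripts to look and compute and a tool call to move; the robot and the scene stay as the last step left them, time stands still between calls to the robot, and variables do not carry over. Pictures are saved under pics/ and viewed, about 8 in all and at most 12, crops included, and the job is handed in when it is done.

Besides the shell and the picture viewer there is one more tool, called after ">>>" as name(argument=value, ...) on one line, values as JSON. apply_moves: Moves the arm, as the interface text tells. Its arguments: {"type":"object","properties":{"targets":{"type":"array","items":{"type":"array","items":{"type":"array","items":{"type":"number"}}}},"newtons":{"type":"number"}},"required":["targets"]}

```bash
ls; mkdir -p pics; cat > h.py <<'E'
import numpy as np, cv2
from workcell import bot, vision, ticket, models
from scipy.spatial.transform import Rotation as R
def towld(c,name):
    M=np.linalg.inv(np.array(vision.get_calibration(name)["world_to_cam"])); return (M@np.r_[c,1])[:3]
def save(name,f):
    im=vision.camera(name); cv2.imwrite("pics/"+f,im[:,:,::-1]); return im
def pts(names,cam,n=1):
    for t in names:
        for d in models.pinpoint(t,cam)[:n]: print(cam,t,round(d["score"],2),towld(d["centre"],cam).round(4))
E
python3 - <<'E'
from h import *
s=bot.sense(); print(s)
for c in ("scene","top"):
    save(c,c+"0.png"); pts(["filter_box","flap_bar","flap_hinge","lamp_face","lamp","pipe_tee","reducer","octagon","angle_iron"],c,1)
    print(np.linalg.inv(np.array(vision.get_calibration(c)["world_to_cam"])).round(3))
a=cv2.imread("pics/scene0.png");b=cv2.imread("pics/top0.png")
cv2.imwrite("pics/both.png",cv2.resize(np.vstack([a,b]),None,fx=.75,fy=.75))
E
```

```text
pics
{'clock': 0.0, 'qpos': array([ 1.23338963e+00,  4.91550748e-01,  1.55943420e+00, -2.57479623e-05,
        1.09167413e+00, -1.05582331e-01]), 'joint_velocities': array([-1.41811475e-03,  9.97783898e-04,  2.43316483e-05,  1.75634231e-03,
       -7.92936071e-04, -1.47882310e-04]), 'effort': array([ 1.89637984e-03, -6.12669969e+01, -2.58182931e+01,  6.93268608e-02,
        4.83050756e-02, -1.10080869e-04]), 'tool_pos': array([0.14349612, 0.6080795 , 0.22507246]), 'eef_rot': array([-3.14052976e+00, -8.96776288e-05,  2.90978012e+00]), 'ft_force': array([-0.75557642, -1.00502002,  0.93090013]), 'torque': array([-0.02983943, -0.01677141,  0.00541305]), 'opening': 0.9975717178922336}
scene filter_box 0.95 [ 0.5051 -0.1127  0.0036]
scene flap_bar 0.75 [ 0.4454 -0.1029  0.1819]
scene flap_hinge 0.95 [ 0.5982 -0.1265  0.135 ]
scene lamp_face 0.75 [0.4631 0.3578 0.1675]
scene lamp 0.85 [0.4612 0.3767 0.0008]
scene pipe_tee 0.74 [ 0.7929  0.1166 -0.0037]
scene reducer 0.97 [ 0.4927 -0.3107 -0.0053]
scene octagon 0.74 [ 0.4197  0.141  -0.0039]
scene angle_iron 0.96 [ 7.381e-01 -2.225e-01  3.000e-04]
[[ 0.234 -0.833  0.502  1.15 ]
 [ 0.972  0.202 -0.117 -0.078]
 [-0.004  0.515  0.857  1.093]
 [ 0.     0.     0.     1.   ]]
top filter_box 0.64 [ 0.5109 -0.1098  0.0011]
top flap_bar 0.93 [ 0.4468 -0.0996  0.1798]
top flap_hinge 0.59 [ 0.6009 -0.1247  0.1338]
top lamp_face 0.92 [0.4621 0.3633 0.1714]
top lamp 0.92 [ 0.4637  0.3815 -0.0009]
top pipe_tee 0.6 [0.7938 0.1202 0.0032]
top reducer 0.57 [ 4.966e-01 -3.037e-01 -2.000e-04]
top octagon 0.55 [ 0.4175  0.1432 -0.0021]
top angle_iron 0.62 [ 0.7351 -0.2195 -0.0033]
[[ 0.005  0.997 -0.079  0.454]
 [-1.     0.004 -0.01   0.055]
 [-0.01   0.079  0.997  1.273]
 [ 0.     0.     0.     1.   ]]
```

View pics/both.png

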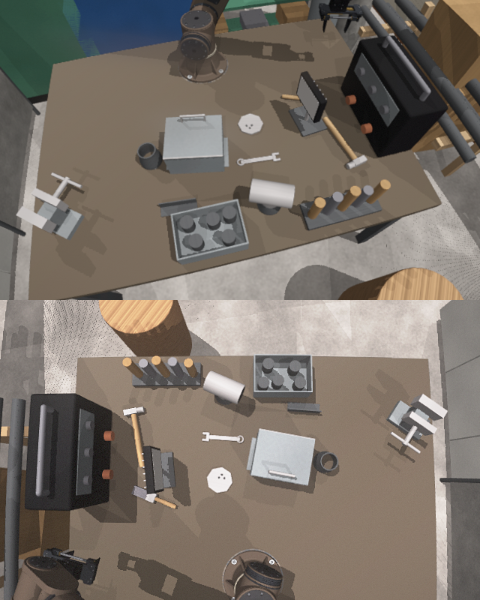

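```bash
cat >> h.py <<'E'
def unproj(uv,name,z):
    c=vision.get_calibration(name); uv=np.array(uv,float).reshape(-1,2)
    d=(uv-[c["cx"],c["cy"]])/[c["fx"],c["fy"]]; s=d.copy()
    for _ in range(20): s=d/(1+c["k1"]*(s**2).sum(1,keepdims=True))
    M=np.linalg.inv(np.array(c["world_to_cam"])); r=np.c_[s[:,0],-s[:,1],-np.ones(len(s))]@M[:3,:3].T
    return M[:3,3]+r*((z-M[2,3])/r[:,2:3])
def proj(P,name):
    c=vision.get_calibration(name); P=np.array(P,float).reshape(-1,3); q=(np.c_[P,np.ones(len(P))]@np.array(c["world_to_cam"]).T)[:,:3]
    s=np.c_[q[:,0],-q[:,1]]/-q[:,2:3]; s=s*(1+c["k1"]*(s**2).sum(1,keepdims=True)); return s*[c["fx"],c["fy"]]+[c["cx"],c["cy"]]
E
python3 - <<'E'
from h import *
for cam in ("top","scene"):
    im=vision.camera(cam)[:,:,::-1]
    for t in ("flap","lamp"):
        d=models.silhouettes(t,cam)[0]; m=d["mask"].astype(np.uint8)
        k=max(cv2.findContours(m,0,cv2.CHAIN_APPROX_NONE)[0],key=cv2.contourArea)[:,0]
        for z in ((.137,) if t=="flap" else (.235,)):
            P=unproj(k,cam,z)[:,:2].astype(np.float32)
            r=cv2.minAreaRect(P); print(cam,t,round(d["score"],2),m.sum(),r, cv2.boxPoints(r).round(3).tolist())
    u=proj([[.46,.37,.12]],cam)[0].astype(int); 
    c=im[max(0,u[1]-50):u[1]+50,max(0,u[0]-65):u[0]+65]; print(cam,u)
    c=cv2.resize(c,(780,600),interpolation=cv2.INTER_CUBIC)[:, :]
    cv2.imwrite(f"pics/l_{cam}.png",cv2.resize(c,(390,300)))
cv2.imwrite("pics/l.png",np.hstack([cv2.imread("pics/l_top.png"),cv2.imread("pics/l_scene.png")]))
E
```

```text
top flap 0.82 4664 ((0.5125209093093872, -0.11168951541185379), (0.22178888320922852, 0.18048208951950073), 79.9450912475586) [[0.40400001406669617, -0.20499999821186066], [0.5820000171661377, -0.2370000034570694], [0.6209999918937683, -0.017999999225139618], [0.4429999887943268, 0.013000000268220901]]
top lamp 0.97 2229 ((0.4644092321395874, 0.3413579761981964), (0.16890057921409607, 0.1096564307808876), 5.510737895965576) [[0.375, 0.3880000114440918], [0.38600000739097595, 0.27900001406669617], [0.5540000200271606, 0.29499998688697815], [0.5429999828338623, 0.40400001406669617]]
top [212 226]
scene flap 0.64 4270 ((0.5055336356163025, -0.11186996102333069), (0.22806468605995178, 0.19514253735542297), 79.46489715576172) [[0.3889999985694885, -0.20600000023841858], [0.5809999704360962, -0.24199999868869781], [0.621999979019165, -0.017999999225139618], [0.4300000071525574, 0.017999999225139618]]
scene lamp 0.79 2641 ((0.5270330309867859, 0.3274511992931366), (0.13565033674240112, 0.30910295248031616), 67.65653991699219) [[0.3580000102519989, 0.3230000138282776], [0.6439999938011169, 0.20600000023841858], [0.6959999799728394, 0.3310000002384186], [0.4099999964237213, 0.4490000009536743]]
scene [408 139]
```

View pics/l.png

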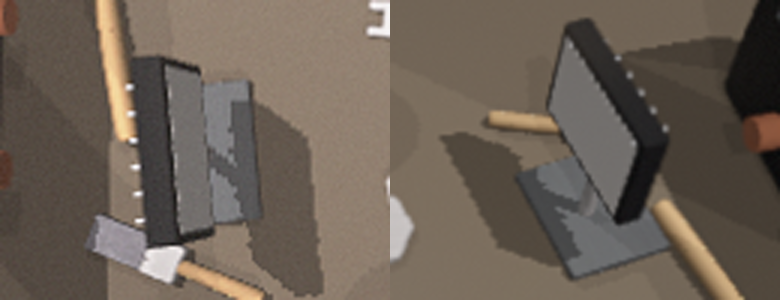

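The pictures show the box (yaw about -10°) at mid-bench with its bar on the robot's side, at about (445,685) in the doubled top view. The lamp stands to the robot's left with its lit face towards the box (yaw about 95.5°). The networks agree with the known sizes. I'm moving above the bar now.

>>> apply_moves(targets=[[[-36,-33.5,-11,0,0,0,0],[-36,-33.5,-11,0,0,0,0],[-36,-33.5,-11,0,0,0,0],[-36,-33.5,-11,0,0,0,0],[-36,-33.5,-11,0,0,0,0],[-36,-33.5,-11,0,0,0,0],[-36,-33.5,-11,0,0,0,0],[-36,-33.5,-11,0,0,0,0],[-36,-33.5,-11,0,0,0,0],[-36,-33.5,-11,0,0,0,0],[-16,-47.5,0,0,0,0,0],[-16,-47.5,0,0,0,0,0],[-16,-47.5,0,0,0,0,0],[-16,-47.5,0,0,0,0,0],[-16,-47.5,0,0,0,0,0],[-16,-47.5,0,0,0,0,0]]])

```text
clock: 3.3
tool_pos: [0.4448, -0.1016, 0.3358]
eef_rot: [3.142, 0.001, 2.91]
ft_force: [0.5, 0.0, 0.6]
opening: 0.502
```

>>> apply_moves(targets=[[[0,0,0,0,0,0.168,0],[0,0,0,0,0,0.168,0],[0,0,0,0,0,0.168,0],[0,0,0,0,0,0.168,0],[0,0,0,0,0,0.168,0],[0,0,0,0,0,0.168,0],[0,0,0,0,0,0.168,0],[0,0,0,0,0,0.168,0],[0,0,0,0,0,0.168,0],[0,0,0,0,0,0,0],[0,0,0,0,0,0,0]]])

```text
clock: 4.68
tool_pos: [0.4449, -0.0999, 0.3356]
eef_rot: [3.141, -0.0, 1.401]
ft_force: [-1.0, -0.0, 0.7]
opening: 0.498
```

```bash
python3 - <<'E'
from h import *
s=bot.sense(); print(s["clock"],s["tool_pos"],s["eef_rot"],s["qpos"].round(2),s["opening"])
save("wrist","w1.png"); pts(["flap_bar","flap_hinge","filter_box","screen_tab"],"wrist",2)
save("top","t1.png"); pts(["flap_bar"],"top")
E
```

```text
4.675 [ 0.44491487 -0.09986652  0.33563924] [ 3.14149432e+00 -7.95174745e-05  1.40144765e+00] [-0.37  0.14  1.78  0.    1.22 -0.2 ] 0.498071633978601
wrist flap_bar 0.81 [ 0.4439 -0.0943  0.1804]
wrist flap_hinge 0.81 [ 0.6014 -0.1221  0.1372]
wrist flap_hinge 0.3 [ 0.441  -0.0932  0.1819]
wrist filter_box 0.84 [ 0.5133 -0.111  -0.0008]
top flap_bar 0.66 [ 0.4483 -0.0985  0.1798]
```

View pics/w1.png

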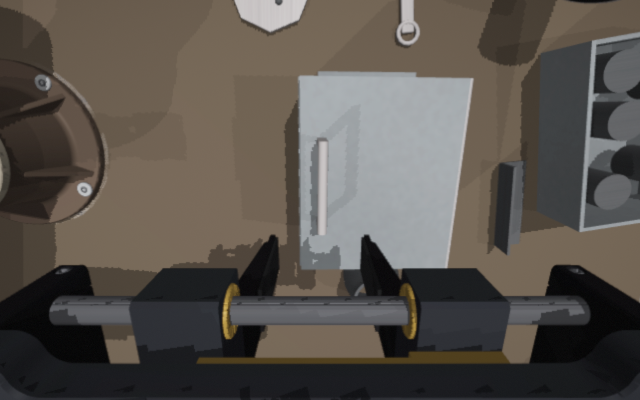

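The wrist view shows the bar running (322,138)-(322,235), parallel to the jaws' pads and midway between the fingers (centre column about 320). Lowering onto it and gripping.

>>> apply_moves(targets=[[[0,1,32,0,0,0,0],[0,0,32,0,0,0,0],[0,0,32,0,0,0,0],[0,0,32,0,0,0,0],[0,0,20,0,0,0,0],[0,0,15,0,0,0,0],[0,0,0,0,0,0,0],[0,0,0,0,0,0,1],[0,0,0,0,0,0,1],[0,0,0,0,0,0,1],[0,0,0,0,0,0,1],[0,0,0,0,0,0,1],[0,0,0,0,0,0,1]]], newtons=30)

```text
clock: 6.65
tool_pos: [0.4478, -0.1005, 0.173]
eef_rot: [3.137, 0.0, 1.397]
ft_force: [9.2, 1.4, -2.8]
opening: 0.094
```

```bash
python3 - <<'E'
from h import *
s=bot.sense(); print(s["clock"],s["tool_pos"],s["eef_rot"],s["ft_force"],s["opening"])
p=s["tool_pos"]; g=p+[0,0,.008]
psi=s["eef_rot"][2]; ux=np.array([np.cos(-.1755),np.sin(-.1755),0])
hinge=np.array([.511,-.112,.135])+.09*ux
d=g-hinge; a,z=d@ux,d[2]; print("hinge",hinge,"rel",a,z,"r",np.hypot(a,z),"th",np.arctan2(.04,.155)-np.arctan2(z,-a)*1)
r=.1601; al0=np.pi-np.arctan2(z,-a)
# centre consistent with present grasp: keep hinge; path circle radius r from measured start
th0=np.arctan2(z,-a)-np.arctan2(.04,.155); print("theta0",th0)
n=24; al=np.linspace(al0,np.pi-np.arctan2(.04,.155)-1.62,n+1)
P=np.c_[np.cos(al),np.sin(al)]*np.hypot(a,z)*1000
print(np.diff(P,axis=0).round(1).tolist())
E
```

```text
6.65 [ 0.44775767 -0.10045679  0.17304153] [3.13706781e+00 1.49971778e-04 1.39739227e+00] [ 9.18531298  1.40382623 -2.79316813] 0.09403024310137172
hinge [ 0.59961754 -0.12771404  0.135     ] rel -0.15428633707800404 0.04604153212594081 r 0.16100961613969372 th -0.03744879725686712
theta0 0.03744879725686712
[[3.4, 10.1], [4.0, 9.8], [4.7, 9.5], [5.3, 9.2], [5.9, 8.8], [6.4, 8.4], [7.0, 8.0], [7.5, 7.5], [8.0, 7.0], [8.4, 6.5], [8.8, 5.9], [9.2, 5.3], [9.5, 4.7], [9.8, 4.0], [10.1, 3.4], [10.3, 2.7], [10.4, 2.0], [10.5, 1.3], [10.6, 0.6], [10.6, -0.1], [10.6, -0.8], [10.5, -1.4], [10.4, -2.1], [10.2, -2.8]]
```

Bar gripped (9 mm opening). Swinging the flap along its arc, first half.

>>> apply_moves(targets=[[[0,3.4,-10,0,0,0,1],[0,4,-10,0,0,0,1],[0,4.7,-9.5,0,0,0,1],[0,5.3,-9,0,0,0,1],[0,6,-9,0,0,0,1],[0,6.5,-8.5,0,0,0,1],[0,7,-8,0,0,0,1],[0,7.5,-7.5,0,0,0,1],[0,8,-7,0,0,0,1],[0,8.5,-6.5,0,0,0,1],[0,9,-6,0,0,0,1],[0,9,-5.3,0,0,0,1]]])

```text
clock: 8.15
tool_pos: [0.5225, -0.1139, 0.2703]
eef_rot: [-3.139, 0.001, 1.398]
ft_force: [-12.1, -4.3, 9.2]
opening: 0.096
```

```bash
cat > arc.py <<'E'
from h import *
s=bot.sense(); print(s["clock"],s["tool_pos"],s["eef_rot"],s["ft_force"],s["opening"])
g=s["tool_pos"]+[0,0,.008]
ux=np.array([np.cos(-.1755),np.sin(-.1755),0]); hinge=np.array([.511,-.112,.135])+.09*ux
d=g-hinge; a,z=d@ux,d[2]; print("r",np.hypot(a,z),"th",np.pi-np.arctan2(z,a)-np.arctan2(.04,.155), "lateral",d@[-ux[1],ux[0],0])
E
python3 arc.py
```

```text
8.15 [ 0.52251922 -0.11387836  0.270273  ] [-3.13884945e+00  1.03810745e-03  1.39807043e+00] [-12.09891759  -4.27651234   9.1945657 ] 0.09624069972396612
r 0.1632871874788853 th 0.8179230024976624 lateral 0.00016175743049436607
```

>>> apply_moves(targets=[[[0,9.5,-4.5,0,0,0,1],[0,10,-4,0,0,0,1],[0,10,-3.3,0,0,0,1],[0,10.3,-2.6,0,0,0,1],[0,10.5,-2,0,0,0,1],[0,10.5,-1.2,0,0,0,1],[0,10.5,-0.5,0,0,0,1],[0,10.5,0,0,0,0,1],[0,10.5,1,0,0,0,1],[0,10.5,1.5,0,0,0,1],[0,10.5,2,0,0,0,1],[0,10,3,0,0,0,1],[0,3,1,0,0,0,1],[0,0,0,0,0,0,1]]])

```text
clock: 9.9
tool_pos: [0.6485, -0.1363, 0.2795]
eef_rot: [3.14, 0.001, 1.397]
ft_force: [0.6, -6.7, 0.4]
opening: 0.096
```

```bash
python3 arc.py; python3 - <<'E'
from h import *
save("scene","s2.png"); pts(["flap_bar","screen_tab","baffle_a_center"],"scene",2)
save("top","t2.png"); pts(["flap_bar","screen_tab","baffle_a_center"],"top",2)
E
```

```text
9.9 [ 0.64854009 -0.13626237  0.27947296] [3.14006790e+00 1.29257102e-03 1.39745607e+00] [ 0.60412945 -6.72008494  0.35265504] 0.0960021266471697
r 0.16035734561012274 th 1.6331257282413936 lateral 0.00012488490404233624
scene flap_bar 0.98 [ 0.6471 -0.1378  0.2881]
scene baffle_a_center 0.27 [0.3431 0.4168 0.0013]
top baffle_a_center 0.7 [ 0.5186 -0.0483  0.0427]
```

>>> apply_moves(targets=[[[0,0,0,0,0,0,0.46],[0,0,0,0,0,0,0.46],[0,0,0,0,0,0,0.46],[0,0,-10,0,0,0,0.46],[0,0,-15,0,0,0,0.46],[0,0,-25,0,0,0,0.46],[0,0,-35,0,0,0,0.46],[0,0,-40,0,0,0,0.46],[0,-35,-25,0,0,0,0.46],[0,-35,0,0,0,0,0.46],[0,-35,0,0,0,0,0.46],[0,-35,0,0,0,0,0.46]]])

```text
clock: 11.8
tool_pos: [0.5089, -0.111, 0.4298]
eef_rot: [3.14, 0.0, 1.398]
ft_force: [-0.4, -0.7, 0.8]
opening: 0.271
```

>>> apply_moves(targets=[[[0,0,0,0,0,-0.157,0.2],[0,0,0,0,0,-0.157,0.2],[0,0,0,0,0,-0.157,0.2],[0,0,0,0,0,-0.157,0.2],[0,0,0,0,0,-0.157,0.2],[0,0,0,0,0,-0.157,0.2],[0,0,0,0,0,-0.157,0.2],[0,0,0,0,0,-0.157,0.2],[0,0,0,0,0,-0.157,0.2],[0,0,0,0,0,-0.157,0.2],[0,0,0,0,0,0,0.2],[0,0,0,0,0,0,0.2]]])

```text
clock: 13.3
tool_pos: [0.5101, -0.1112, 0.4291]
eef_rot: [-3.142, 0.001, 2.964]
ft_force: [-1.0, -0.5, 1.0]
opening: 0.401
```

```bash
python3 - <<'E'
from h import *
s=bot.sense(); print(s["clock"],s["tool_pos"],s["eef_rot"],s["qpos"].round(2),s["ft_force"],s["opening"])
a=save("wrist","w3.png"); pts(["screen_tab","screen_center","baffle_a_center","flap_bar","flap_hinge","filter_box"],"wrist",2)
b=save("top","t3.png"); pts(["screen_tab","flap_bar","screen_center"],"top",2)
c=save("scene","s3.png"); pts(["screen_tab","flap_bar","screen_center","lamp_face"],"scene",2)
E
```

```text
13.3 [ 0.51008556 -0.11124422  0.42908975] [-3.14157850e+00  7.30087383e-04  2.96442209e+00] [-0.34  0.19  1.47  0.    1.47 -1.73] [-0.97008703 -0.53803433  1.00434028] 0.4009320358723911
wrist screen_tab 0.84 [ 0.503  -0.1625  0.1061]
wrist screen_center 0.75 [ 0.5024 -0.1663  0.0465]
wrist baffle_a_center 0.97 [ 0.5199 -0.0492  0.0493]
wrist flap_bar 0.67 [ 0.5988  0.13   -0.0033]
wrist flap_hinge 0.57 [ 0.5977 -0.1239  0.1336]
wrist filter_box 0.87 [ 0.5143 -0.111   0.0026]
top screen_tab 0.24 [ 0.5145 -0.1073 -0.0028]
top flap_bar 0.81 [ 0.6482 -0.1356  0.2856]
scene flap_bar 0.74 [ 0.6484 -0.1373  0.2868]
scene screen_center 0.7 [ 0.7943  0.1144 -0.0013]
scene lamp_face 0.86 [0.4638 0.3582 0.1718]
scene lamp_face 0.67 [ 0.7943  0.1171 -0.0064]
```

View pics/w3.png

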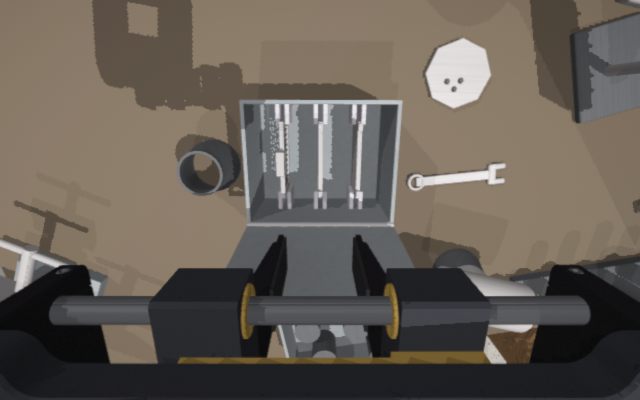

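The flap stands open; the tab shows at (280,164), in the slot at y = -60. I'll cross-check its position from pixels.

```bash
python3 - <<'E'
from h import *
im=cv2.imread("pics/w3.png")
print("tab top centre", unproj([[280,164],[280,153],[280,175]],"wrist",.12).round(4).tolist())
print("rim", unproj([[241,101],[401,101],[393,225],[247,225]],"wrist",.135).round(4).tolist(), unproj([[241,101],[401,101],[393,225],[247,225]],"wrist",.135).mean(0))
print("predict y=-60", proj([[.5005,-.171,.12]],"wrist"))
for cx in (280,320,358): print(cx,unproj([[cx,150]],"wrist",.09).round(4))
c=cv2.resize(im[90:240,220:420],(800,600),interpolation=cv2.INTER_CUBIC); cv2.imwrite("pics/w3c.png",c)
E
```

```text
tab top centre [[0.5, -0.1671, 0.12], [0.4841, -0.1637, 0.12], [0.5161, -0.1705, 0.12]]
rim [[0.4048, -0.1988, 0.135], [0.442, 0.0136, 0.135], [0.6178, -0.0162, 0.135], [0.5798, -0.2331, 0.135]] [ 0.51112423 -0.10862122  0.135     ]
predict y=-60 [[277.45985925 164.82232612]]
280 [[ 0.4831 -0.1671  0.09  ]]
320 [[ 0.4938 -0.1062  0.09  ]]
358 [[ 0.5039 -0.0483  0.09  ]]
```

View pics/w3c.png

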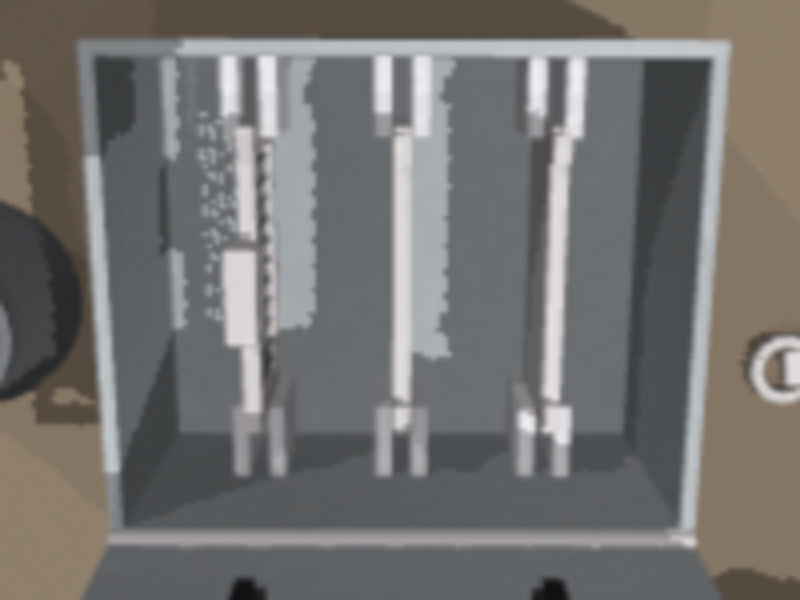

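The crop confirms it: mesh plate with a tab on the left (tab top at crop (239,297)), solid baffles in the other two slots. Both estimates of the tab agree within about 3 mm. Going down and gripping.

>>> apply_moves(targets=[[[0,-29,0,0,0,0,0.2],[0,-29.5,0,0,0,0,0.2],[0,0,40,0,0,0,0.2],[0,0,40,0,0,0,0.2],[0,0,40,0,0,0,0.2],[0,0,40,0,0,0,0.2],[0,0,40,0,0,0,0.2],[0,0,30,0,0,0,0.2],[0,0,0,0,0,0,0.2],[0,0,0,0,0,0,0.2]]])

```text
clock: 15.35
tool_pos: [0.5006, -0.1691, 0.1997]
eef_rot: [-3.141, 0.001, 2.968]
ft_force: [0.1, -0.3, 0.5]
opening: 0.401
```

```bash
python3 - <<'E'
from h import *
s=bot.sense(); print(s["clock"],s["tool_pos"],s["eef_rot"],s["ft_force"],s["opening"])
save("wrist","w4.png"); pts(["screen_tab"],"wrist",2)
E
```

```text
15.35 [ 0.5005673  -0.16913082  0.19965688] [-3.14131646e+00  1.38839875e-03  2.96776710e+00] [ 0.10673932 -0.28422     0.49313146] 0.40138344931187003
wrist screen_tab 0.92 [ 0.5001 -0.1645  0.1066]
```

View pics/w4.png

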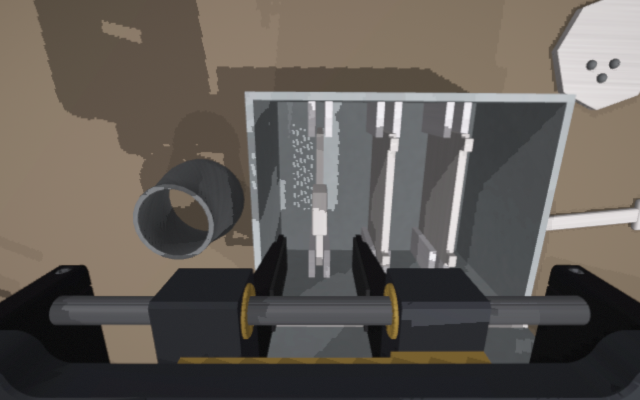

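The tab at (320,200) is midway between the fingers. Down 98 mm and grip.

>>> apply_moves(targets=[[[0,0,30,0,0,0,0.2],[0,0,30,0,0,0,0.2],[0,0,20,0,0,0,0.2],[0,0,12,0,0,0,0.2],[0,0,6,0,0,0,0.2],[0,0,0,0,0,0,0.2],[0,0,0,0,0,0,1],[0,0,0,0,0,0,1],[0,0,0,0,0,0,1],[0,0,0,0,0,0,1],[0,0,0,0,0,0,1]]], newtons=30)

```text
clock: 16.82
tool_pos: [0.5001, -0.1689, 0.1007]
eef_rot: [-3.142, 0.0, 2.968]
ft_force: [-0.8, 0.3, 4.2]
opening: 0.124
```

Opening is 11.8 mm, matching the 12 mm tab. Lifting straight up.

>>> apply_moves(targets=[[[0,0,-8,0,0,0,1],[0,0,-12,0,0,0,1],[0,0,-15,0,0,0,1],[0,0,-20,0,0,0,1],[0,0,-20,0,0,0,1],[0,0,-20,0,0,0,1],[0,0,-20,0,0,0,1],[0,0,-20,0,0,0,1],[0,0,-20,0,0,0,1],[0,0,-20,0,0,0,1],[0,0,-15,0,0,0,1],[0,0,0,0,0,0,1],[0,0,0,0,0,0,1],[0,0,0,0,0,0,1]]])

```text
clock: 18.58
tool_pos: [0.4998, -0.1688, 0.2898]
eef_rot: [3.141, -0.001, 2.968]
ft_force: [0.7, -0.7, -1.6]
opening: 0.121
```

```bash
python3 - <<'E'
from h import *
s=bot.sense(); print(s["clock"],s["tool_pos"],s["eef_rot"],s["ft_force"],s["opening"])
save("scene","s5.png"); pts(["screen_center","screen_tab","flap_bar","baffle_a_center"],"scene",2)
save("top","t5.png"); pts(["screen_center","screen_tab","flap_bar","baffle_a_center"],"top",2)
a=cv2.imread("pics/s5.png");cv2.imwrite("pics/s5c.png",cv2.resize(a[80:280,150:450],(780,520)))
E
```

```text
18.575 [ 0.49981939 -0.16879432  0.28981826] [ 3.14115312e+00 -1.20542360e-03  2.96779553e+00] [ 0.65549989 -0.65657393 -1.58325862] 0.12071485246348695
scene screen_center 0.73 [ 0.5993 -0.1261  0.1354]
scene screen_center 0.55 [ 0.5013 -0.1705  0.2339]
scene screen_tab 0.55 [ 0.5022 -0.1707  0.2906]
scene flap_bar 0.67 [ 0.6477 -0.1366  0.2863]
scene baffle_a_center 0.45 [ 0.7926  0.12   -0.001 ]
scene baffle_a_center 0.2 [0.4623 0.3779 0.0008]
top screen_center 0.63 [ 0.4961 -0.3004  0.0013]
top flap_bar 0.88 [ 0.6473 -0.1336  0.2859]
top flap_bar 0.63 [ 0.5195 -0.0503  0.047 ]
top baffle_a_center 0.67 [ 0.521  -0.0521  0.0479]
```

View pics/s5c.png

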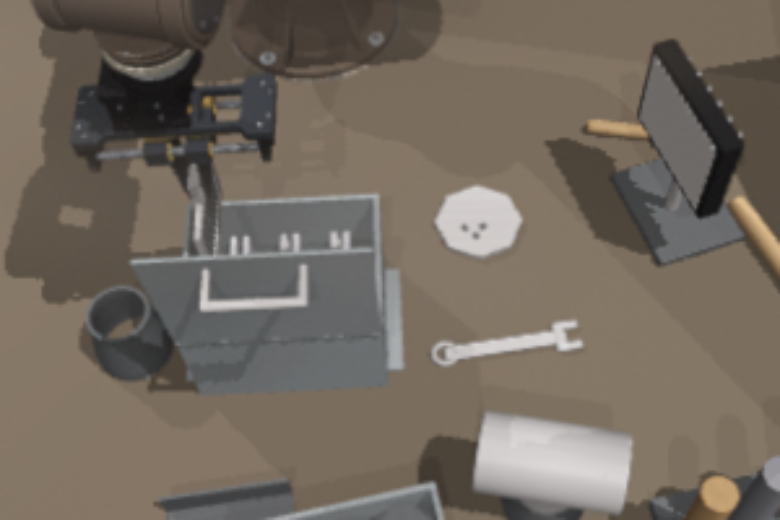

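The screen is held clear of the box, the flap stands and the baffles are in place. Carrying it to the lamp, turning 0.27 rad, then lowering.

>>> apply_moves(targets=[[[3,13,0,0,0,0,1],[7,30,0,0,0,0,1],[7,30,0,0,0,0,1],[7,30,0,0,0,0,1],[7,30,0,0,0,0,1],[7,30,0,0,0,0,1],[7,30,0,0,0,0,1],[7,30,0,0,0,0,1],[7,30,0,0,0,0,1],[7,30,0,0,0,0,1],[7,30,0,0,0,0,1],[7,30,0,0,0,0,1],[7,30,0,0,0,0,1],[7,30,0,0,0,0,1],[7,15,0,0,0,0,1],[0,0,0,0,0,-0.07,1],[0,0,0,0,0,-0.1,1],[0,0,0,0,0,-0.1,1],[0,0,0,0,0,0,1]]])

```text
clock: 21.45
tool_pos: [0.4725, 0.2602, 0.2906]
eef_rot: [-3.142, -0.0, -3.046]
ft_force: [-0.5, 0.3, -1.7]
opening: 0.129
```

>>> apply_moves(targets=[[[0,0,10,0,0,0,1],[0,0,15,0,0,0,1],[0,0,15,0,0,0,1],[0,0,15,0,0,0,1],[0,0,12,0,0,0,1],[0,0,0,0,0,0,1],[0,0,0,0,0,0,1],[0,0,0,0,0,0,1]]])

```text
clock: 22.45
tool_pos: [0.473, 0.2604, 0.224]
eef_rot: [3.141, 0.001, -3.045]
ft_force: [0.6, -0.7, -1.3]
opening: 0.123
```

```bash
python3 - <<'E'
from h import *
s=bot.sense(); print(s["clock"],s["tool_pos"],s["eef_rot"],s["ft_force"],s["opening"])
for c in ("scene","top","wrist"):
    save(c,c+"6.png"); pts(["screen_center","screen_tab","lamp_face","lamp","flap_bar","flap_hinge","baffle_a_center"],c,2)
    for d in models.silhouettes("lamp",c)[:1]:
        k=max(cv2.findContours(d["mask"].astype(np.uint8),0,2)[0],key=cv2.contourArea)
        print(c,cv2.minAreaRect(unproj(k[:,0],c,.235)[:,:2].astype(np.float32)))
a=cv2.imread("pics/scene6.png");a=cv2.resize(a[50:250,250:500],(400,320));b=cv2.imread("pics/top6.png");u=proj([[.47,.3,.2]],"top")[0].astype(int);print(u)
b=cv2.resize(b[u[1]-80:u[1]+80,u[0]-100:u[0]+100],(400,320)); cv2.imwrite("pics/f6.png",np.hstack([a,b]))
E
```

```text
22.45 [0.47302932 0.26036274 0.22402477] [ 3.14124807e+00  9.43347433e-04 -3.04544963e+00] [ 0.63614473 -0.72155026 -1.26164952] 0.12306643600740666
scene screen_center 0.78 [0.4748 0.2573 0.1694]
scene screen_tab 0.84 [0.4717 0.2553 0.2225]
scene lamp_face 0.87 [0.4628 0.3588 0.1718]
scene lamp 0.81 [0.4638 0.3778 0.0017]
scene flap_bar 0.81 [ 0.6481 -0.1373  0.2866]
scene flap_hinge 0.68 [ 0.5984 -0.1274  0.1326]
scene flap_hinge 0.31 [ 0.7404 -0.2214  0.0037]
scene ((0.5496264696121216, 0.32276231050491333), (0.12715031206607819, 0.2645324766635895), 67.6597671508789)
top screen_tab 0.66 [ 0.5991 -0.1279  0.1327]
top lamp_face 0.72 [ 0.6006  0.5049 -0.0011]
top lamp_face 0.19 [ 0.5215 -0.0504  0.0457]
top flap_bar 0.68 [ 0.6477 -0.1335  0.2874]
top flap_hinge 0.86 [ 0.5972 -0.127   0.1315]
top baffle_a_center 0.69 [ 0.5201 -0.0509  0.0436]
top baffle_a_center 0.21 [ 0.7308 -0.2212 -0.0008]
top ((0.5340494513511658, 0.37604859471321106), (0.020193107426166534, 0.05000932887196541), 14.196263313293457)
wrist screen_tab 0.93 [0.4751 0.2671 0.2302]
wrist lamp_face 0.74 [0.4638 0.3595 0.1705]
wrist lamp 0.82 [0.461  0.378  0.0021]
wrist ((0.42878273129463196, 0.33850574493408203), (0.10033480823040009, 0.10072934627532959), 5.8822832107543945)
[230 222]
```

View pics/f6.png

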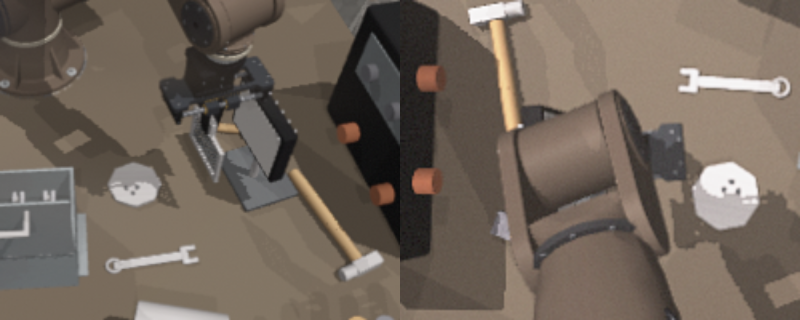

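View pics/wrist6.png

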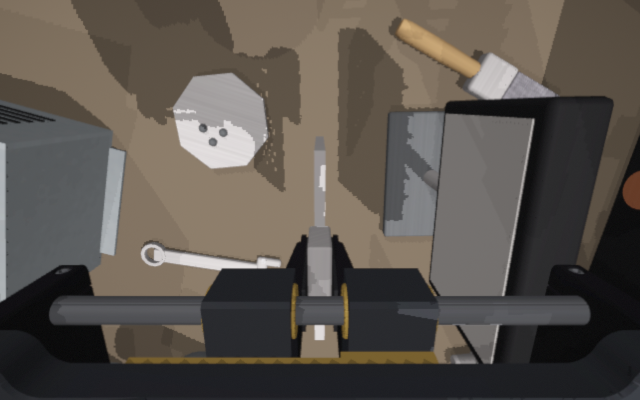

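The screen hangs upright between the fingers (320,150–340) beside the lit face (435–534). I'll check the lamp's yaw from its face's top edge, (533,120)-(512,240).

```bash
python3 - <<'E'
from h import *
im=cv2.imread("pics/wrist6.png",0)
# top edge of lit face: bright->dark transition per row
E=[]
for r in range(130,262,4):
    row=cv2.GaussianBlur(im,(3,3),0)[r,480:560].astype(int); E.append([480+np.argmin(np.diff(row))+.5,r])
P=unproj(E,"wrist",.225); v=cv2.fitLine(P[:,:2].astype(np.float32),cv2.DIST_HUBER,0,.01,.01).ravel(); print(E[::8],"edge angle deg",np.degrees(np.arctan2(v[1],v[0])),P[[0,-1]].round(3))
s=bot.sense(); psi=s["eef_rot"][2]; print("screen width dir deg",np.degrees(psi))
x=np.array([-np.sin(np.radians(5.5)),np.cos(np.radians(5.5)),0]); f=np.array([.4632,.3597,.1705])
c=s["tool_pos"]-[0,0,.0535]; d=c-f; print("x",d@x,"y",d@np.cross([0,0,1],x),"z",d[2],s["joint_velocities"].round(3))
E
```

```text
[[np.float64(532.5), 130], [np.float64(527.5), 162], [np.float64(521.5), 194], [np.float64(516.5), 226], [np.float64(510.5), 258]] edge angle deg 6.5319467 [[0.392 0.357 0.225]
 [0.46  0.365 0.225]]
screen width dir deg -174.48642763118846
x -0.09987654806279875 y -4.579138507931728e-05 z -0.0004621515287493161 [ 0.     0.002  0.001  0.002 -0.001 -0.001]
```

```bash
python3 -c "
from h import *
print(ticket.finish_job()); s=bot.sense(); print(s['clock'],s['tool_pos'],s['opening'])"
```

```text
the job is handed in; nothing more can be done
None
the job is handed in; nothing more can be done
```

I lifted the flap by its bar and left it standing open. Then I drew the spark screen straight up out of the y = -60 slot, and it is now held in front of the lamp. I handed the job in at about 22.5 s of the 64 s allowed, and no verdict was reported.

My last checks before handing in showed:
- **Flap:** about 1.63 rad when I let go of the bar; the cameras still found the bar in the same place afterwards.
- **Screen position:** about 100 mm in front of the lit face. It is centred to within 1 mm by the tool pose; the camera networks agree to within about 5 mm.
- **Screen angle:** upright and parallel to the face to within about 1°. The lamp's yaw measured 5.5° from the top camera and 6.5° from the wrist camera; I used 5.5°, and the allowed error is about 11°.
- **Grip and stillness:** the grip opening matched the 12 mm tab, and the arm was still.
- **Baffles:** one baffle was detected within about 3 mm of where it was first seen. The other showed in its slot before the lift, but I did not measure it again afterwards.
- **Other things on the bench:** they looked untouched in the pictures, but I did not re-measure them.

No check failed. The networks gave a few false detections (for example the screen placed at the hinge or the pipe tee), which I threw out because they did not fit the known geometry.

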